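Roll a tube stub onto the scribed line of a fixture plate and wedge it

TASK

Gently roll the tube stub across the fixture plate, between the two dog posts, onto the scribed line so that it lies against the stop bar, centred between the two end ticks, and let it lie there on its own; do not pick it up. Then lay the steel wedge flat on the plate behind it, straight face to the tube, taper to the posts, and push it in along the posts with fingertip pressure (10 to 15 N) until it is snug and holds the tube against the stop by itself. Do not force the wedge, and leave the other things on the bench where they are.

Things in the scene. Friction and masses are not known exactly. Their poses are not given: they have to be found in the camera images.
- fixture: bright steel fixture plate, 280 x 270 x 12 mm (x, y, z), fixed to the bench, with a grid of small bores (the tube rolls over them as on a flat plate). Origin: centre of its underside. Its x axis is the way the tube is to be rolled. A thin scribed line runs across it along y at x = +70 mm, with two short ticks at y = -36 and +36 mm for the tube's two ends.
- mark (a point): point of the scribed line midway between the ticks, 16 mm above the plate (28 mm above the bench): the tube's centre belongs here. Axes as the plate's. The tube then lies against the dark stop bar: 100 mm long along y, 24 mm wide, 22 mm high above the plate, its near face 16 mm beyond this point in x.
- gate (a point): point on the plate's upper face, nominally midway between two round posts (the dogs), 14 mm in diameter, 32 mm high, at y = -66 and +66 mm from here; axes as the plate's. The -y post is nominally 13.2 mm farther in x than this point, the +y post 13.2 mm nearer. Set by hand, both stand together up to 5.5 mm off in x, unmeasured. Their flat feet (8 mm high) run 41 mm to -x at |y| 60 to 80 mm.
- tube_center (a point): centre of the dark steel tube stub, 72 mm long, 32 mm in diameter, about 0.14 kg, that lies on the plate on the near side of the posts. Its x axis is the tube's axis; y and z turn as it rolls. It rolls easily and comes to rest soon when left alone.
- wedge_center (a point): centre of the dark steel fit-up wedge, 190 mm long, 20 mm high, 0.84 kg, lying flat on the bench (10 mm above its underside; centre of mass 20 mm behind). x points along it to the thin nose, 95 mm ahead; the butt is 95 mm behind; z up. The straight face is at y = +14.5 mm, parallel to x; the tapered face is on the -y side. Thickness 10 mm at the nose, 29 at the middle, 48 at the butt.
- wedge_nose (a point): middle of the wedge's thin end (10 mm thick, chamfered), 10 mm above its underside; same axes as the wedge. In place the nose points to the plate's -y and the straight face to +x, along the tube; it goes in from the +y side. Depending on how the dogs stand, the nose is 70 to 132 mm from the mark towards -y when snug. Friction, about 0.4, keeps the wedge where it is pushed.
- cast_square: bystander: pale cast welding square, 29 x 100 x 74 mm, origin at the centre of its underside
- weld_pliers: bystander: pliers with red handles, 198 x 58 x 13 mm, origin at the centre of its underside
- short_tube: bystander: bright short tube, 85 mm long, 25 mm in diameter, lying on the bench; origin at the underside of its middle
- tape_measure: bystander: tape measure, 32 x 80 x 62 mm, origin at the centre of its underside
Mind the look-alikes: they are no part of the job. What is shaped like the part that bears tube_center but green, orange or purple is not meant.

How it is judged (in metres and radians):
On the way:
1. the tube lies on the scribed line (within 4 mm, 12 mm along it, 0.08 rad), at rest and untouched (x of tube_center in the frame of mark between -0.004 and 0.004 m and y of tube_center in the frame of mark between -0.012 and 0.012 m and angle between the x axis of tube_center and the y axis of mark, either way round below 0.08 rad and linear speed of tube below 0.01 m/s and contact force between tube and the fingers below 0.1 N and contact force between tube and wedge below 0.1 N), for 0.2 s.
At the end, for the whole second after the job is handed in: The tube lies on the plate on the scribed line (its centre within 3 mm of the line, within 12 mm along it of the middle between the ticks, parallel within 0.06 rad), the wedge lies flat behind it, its straight face along the tube, and presses on it with more than 1 N by itself, everything at rest (x of tube_center in the frame of mark between -0.003 and 0.003 m and y of tube_center in the frame of mark between -0.012 and 0.012 m and z of tube_center in the frame of mark below 0.003 m and angle between the x axis of each of tube_center, wedge_center and the y axis of mark, either way round below 0.06 rad and contact force between tube and wedge above 1 N and z of wedge_center in the frame of mark below -0.003 m and angle between wedge_center's own z axis and vertical below 0.06 rad and linear speed of each of tube, wedge below 0.005 m/s); the robot touches nothing.
It fails at once if the tube is lifted off the plate (more than 8 mm) (z of tube_center in the frame of mark above 0.008 m).
It fails at once if the wedge is overdriven: it presses on the tube with more than 25 N (contact force between tube and wedge above 25 N).
It fails at once if the fingers press on the tube with more than 20 N (contact force between tube and the fingers above 20 N).
It fails at once if a bystander is moved by more than 20 mm (distance of any of cast_square, weld_pliers, short_tube, tape_measure from where it was at the start of the episode above 0.02 m).
It also fails if it takes over 72 s, if anything falls off the work surface, if the arm or the gripper's body presses on something with over 40 N, if the wrist force passes 120 N, or if a joint passes its speed limit or range.

ROBOT

A 6-joint arm with a two-finger parallel gripper is mounted at the origin on a cart in front of the work surface, level with it; the furniture and walls round the work are solid. World frame = base frame: x ahead of the robot, y to its left, z up, the work surface at z = 0. Lengths are in mm, angles in rad, forces in N, time in s.
With the tool pointing down it reaches from about 275 to 750 mm from the base axis. Payload 10.2 kg.
Tool frame: the origin (TCP) lies midway between the tips of the shut fingers; the grasp point (between the pads) lies 19 mm behind it (ctrl.grasp_offset is the distance from the TCP to the grasp point, in mm); z points along the fingers, y is the line along which they close (so a half turn about z gives the same grasp; the last joint's range is limited). The gripper opens to 85 mm and grips with 20 to 120 N. Pads are 22 mm wide; open, the fingers measure 114 mm over their backs; the gripper's body (76 mm by 85 mm) begins 54 mm behind the grasp point. The pads swing forward as they close: fully open they stand 13 mm farther back than shut.
Start: joints at [1.1, 0.313, 1.498, -0, 1.331, -0.223], TCP at [128.78, 508.966, 231.294] pointing down, gripper open.
Joint ranges: [-2.94, 2.94], [-0.97, 2.17], [0.19, 2.56], [-1.23, 4.37], [0.02, 3.11], [-2.88, 2.88]. Speed limits (rad/s): [2.39, 2.39, 3.01, 3.14, 3.14, 3.14].

INTERFACE

Orientations are given as a unit quaternion [w, x, y, z].
In Python, from rig import ctrl, viewer, models gives the robot as it stands. The module is installed in compiled form; this text tells all that it offers.
- The arm moves only by the shell command python3 -m pendant 'ROWS' [OPENING] [FORCE]. ROWS is text: rows parted by semicolons, each of 4 numbers parted by spaces: the shift along the tool's x, y, z in m, then the turn about the tool's z in rad. In form: x y z yaw; .... A call has 1 to 10 rows; each row shifts and turns the commanded pose from where the row before left it, along the tool's axes as they then stand; what a row does not reach is not made up. A row lasts 1/8 s, in which the tool goes at most 62.5 mm and 10.7 degrees, less where a joint would pass 70% of its speed; a pose out of reach is approached as far as the arm can. A call is refused whole if a number of a shift passes 0.0625 or a number of a turn 0.188, either way. A call with a gripper value outside its range is refused whole. OPENING is the opening, from 0 (shut) to 1 (fully open), set as the call begins (- or left out, the last holds). The fingers move at their own pace and stop on an object; FORCE is the grip in N (left out, the last holds). Time passes only in rows, so rows that do not move let the fingers close. It gives the time, the measured TCP pose, the force, the opening and the grip force at its end, in the units of the state.
- ctrl.sense(): the state, without advancing time (a new reading comes with each control period).
- viewer.capture(name): name is "scene" or "top" or "wrist"; returns a dict with "color" (384x512x3 uint8, red, green, blue), "vertical_fov" (degrees; the focal length in pixels is half the picture's height over the tangent of half this angle, whatever the lens; pixels are square), "cx", "cy" (the principal point, pixels), "dist" ([k1, k2, p1, p2, k3] as OpenCV has them; the pictures are not rectified), "pose" (4x4, takes a point from camera to world coordinates). Camera axes: x right, y down, z forward; pixel columns grow to the right and rows downward; lengths in mm; the calibration is good to about 2 mm. A picture is of the moment at which its call begins. There is no depth.
- ctrl.finish_job(): hands the job in; it is judged then, once.
Trained networks look in the newest picture that a camera, given by its name, has taken for a name from the list of things; names that differ only in an ending like _2 or _b are one class to them, and where a whole thing is asked for, a point or a joint stands for the part that bears it (a point fixed in the world has none). Each returns a list of dicts, best first, with "p" (0 to 1); they miss things now and then, are a little off and sometimes report something else, mostly with a low value. They report only what shows in the picture. A call takes as long as a camera call. They do not tell look-alikes from the thing itself.
- models.boxes_of(camera, query): "at" ([x, y, z] in mm, in world coordinates, good to about 4 mm: the middle of the surface that is visible of it).
The state is a dict: "time_s": time; "joints": joint angles; "dq": joint speeds; "tau": joint torques, N m; "eef_pos": TCP position; "ee_rot": TCP orientation; "force": force on the tool from outside, world axes, zero at the start; "wrist_torque": the same for the moment, N m; "grip_width": opening from 0.0 (shut) to 1.0 (fully open); "grip_force": force on a finger pad.
Only numpy, scipy, OpenCV 4.12 (cv2) and the standard library are available. Lean on these libraries where they do the work, as an engineer would, in place of code of your own. Each camera call takes 0.05 s, during which the arm holds its last target. There are 200 camera calls.

## Working session

There is one attempt and no reset: what is moved stays moved. The work goes in short steps, Python scripts to look and compute and a shell command to move; the robot and the scene stay as the last step left them, time stands still between calls to the robot, and variables do not carry over. Pictures are saved under pics/ and viewed, at most 10 in all, crops included, and the job is handed in when it is done.

```bash
mkdir -p pics; cat > h.py <<'E'
import numpy as np, cv2
from rig import ctrl, viewer, models
def cam(c):
    h,w=c["color"].shape[:2]; f=h/2/np.tan(np.radians(c["vertical_fov"])/2)
    return np.array([[f,0,c["cx"]],[0,f,c["cy"]],[0,0,1.]]),np.array(c["dist"],float),np.array(c["pose"],float)
def ray(c,uv,z):
    K,d,P=cam(c); uv=np.array(uv,float).reshape(-1,1,2)
    n=cv2.undistortPoints(uv,K,d).reshape(-1,2)
    r=np.c_[n,np.ones(len(n))]@P[:3,:3].T; o=P[:3,3]
    return o+r*((np.asarray(z)-o[2])/r[:,2])[:,None]
def proj(c,X):
    K,d,P=cam(c); R=P[:3,:3].T; t=-R@P[:3,3]
    return cv2.projectPoints(np.array(X,float).reshape(-1,1,3),cv2.Rodrigues(R)[0],t,K,d)[0].reshape(-1,2)
def snap(n,f):
    c=viewer.capture(n); cv2.imwrite(f"pics/{f}.png",c["color"][...,::-1]); np.save(f"pics/{f}.npy",c,allow_pickle=True); return c
def load(f): return np.load(f"pics/{f}.npy",allow_pickle=True).item()
E
python3 - <<'E'
from h import *
np.set_printoptions(precision=3,suppress=True)
s=ctrl.sense(); print(s["eef_pos"],s["ee_rot"],s["force"],s["grip_width"],ctrl.grasp_offset)
for n in("top","scene"):
    c=snap(n,n+"1"); print(n,c["pose"],c["vertical_fov"])
    for q in("fixture","tube_center","wedge_center","cast_square","weld_pliers","short_tube","tape_measure"):
        print(q,[(np.round(b["at"]),round(b["p"],2)) for b in models.boxes_of(n,q)])
a=cv2.imread("pics/top1.png");cv2.imwrite("pics/top1b.png",cv2.resize(a,(800,600),interpolation=cv2.INTER_CUBIC))
E
```

```text
[128.644 508.717 230.75 ] [-0.     0.124  0.992 -0.001] [ 0.577  0.732 -0.531] 0.9984959146613258 18.700000000000003
top [[   0.125   -0.97     0.206  303.746]
 [  -0.992   -0.123    0.024   -1.329]
 [   0.002   -0.208   -0.978 1085.002]
 [   0.       0.       0.       1.   ]] 52.136382046376774
fixture [(array([571.,  -8.,  14.]), 0.87), (array([495.,  -5.,  42.]), 0.3)]
tube_center [(array([301., 212.,  27.]), 0.87), (array([495.,  -3.,  42.]), 0.83), (array([330., 100.,  31.]), 0.62), (array([335., -22.,  31.]), 0.58), (array([429., 335.,  18.]), 0.27)]
wedge_center [(array([429., 335.,  16.]), 0.61)]
cast_square [(array([ 495., -264.,   47.]), 0.78), (array([726., 202.,  52.]), 0.33)]
weld_pliers [(array([ 320., -248.,   11.]), 0.91)]
short_tube [(array([626., 298.,  25.]), 0.7)]
tape_measure [(array([726., 203.,  50.]), 0.61)]
scene [[   0.84    -0.377    0.39   202.452]
 [  -0.542   -0.598    0.59  -476.224]
 [   0.011   -0.707   -0.707  651.304]
 [   0.       0.       0.       1.   ]] 57.17031852331535
fixture [(array([551., -38.,  10.]), 0.61)]
tube_center [(array([297., 202.,  25.]), 0.85), (array([342., -31.,  27.]), 0.67), (array([495., -16.,  37.]), 0.64), (array([332.,  97.,  30.]), 0.59)]
wedge_center [(array([428., 329.,  16.]), 0.77)]
cast_square [(array([ 497., -275.,   36.]), 0.86)]
weld_pliers [(array([ 319., -251.,    7.]), 0.92)]
short_tube [(array([623., 287.,  18.]), 0.75)]
tape_measure []
```

View pics/top1b.png

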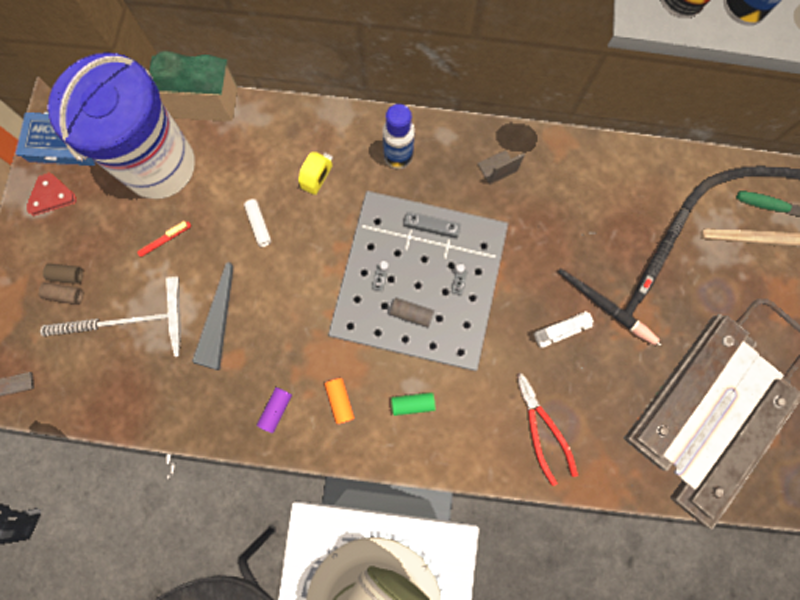

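View pics/scene1.png

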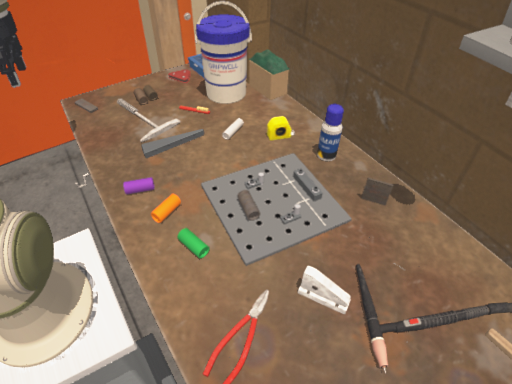

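```bash
python3 - <<'E'
from h import *
a=cv2.imread("pics/top1.png")
A=cv2.resize(a[120:240,208:328],(600,600),interpolation=cv2.INTER_CUBIC)
B=cv2.resize(a[120:240,115:155],(200,600),interpolation=cv2.INTER_CUBIC)
cv2.imwrite("pics/c1.png",np.hstack([A,B]))
E
```

```text
(no output)
```

View pics/c1.png

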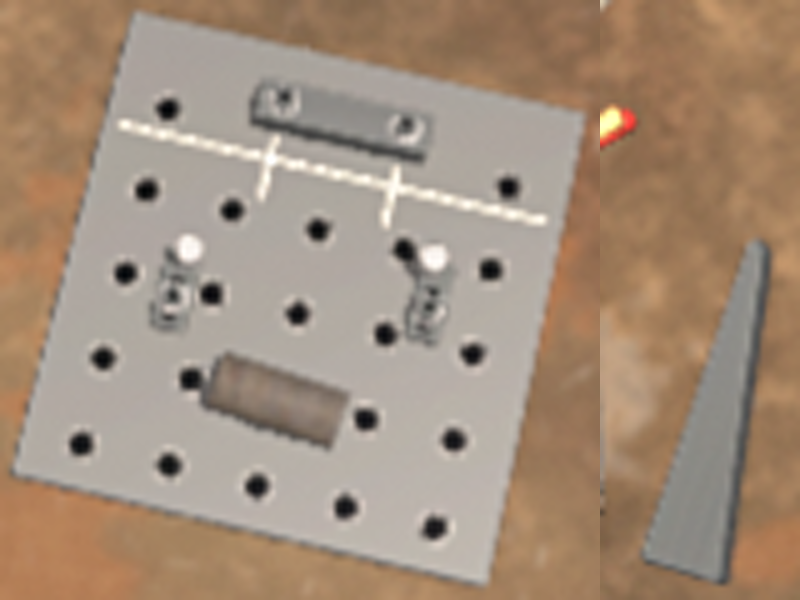

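```bash
cat >> h.py <<'E'
def crop(uv):
    uv=np.array(uv,float); o=np.where(uv[:,:1]<600,208,115-120)
    return np.c_[(uv[:,0]+.5)/5+o[:,0]-.5,(uv[:,1]+.5)/5+120-.5]
E
python3 - <<'E'
from h import *
np.set_printoptions(precision=2,suppress=True)
c=load("top1")
g=cv2.cvtColor(c["color"],cv2.COLOR_RGB2GRAY)
def rf(p,w=3): return cv2.cornerSubPix(g,np.float32(crop(p)).reshape(-1,1,2),(w,w),(-1,-1),(3,50,.01)).reshape(-1,2)
P=[(137,12),(585,115),(490,584),(13,474)]
r=rf(P); print(r-crop(P)); 
loc=np.array([[140,135],[140,-135],[-140,-135],[-140,135],[70,36],[70,-36]],float)
def fit(W,l):
    Wm,lm=W.mean(0),l.mean(0); H=(l-lm).T@(W-Wm); U,S,V=np.linalg.svd(H); R=(U@np.diag([1,np.linalg.det(U@V)])@V).T
    t=Wm-R@lm; return R,t,W-(l@R.T+t)
for pts in (np.r_[crop(P),crop([(272,162),(394,188)])],np.r_[r,crop([(272,162),(394,188)])]):
    W=ray(c,pts,12)[:,:2]; R,t,e=fit(W,loc); print("plate",t,np.arctan2(R[1,0],R[0,0]),"\n",e)
mark=R@[70,0]+t; print("mark",mark)
pt=ray(c,crop([(189,248),(434,257)]),44)[:,:2]; print("posts world",pt,"plate",(pt-t)@R)
tb=ray(c,crop([(228,352),(350,390),(330,450),(203,405)]),[30,30,28,28])[:,:2]; print("tube",tb, "plate",(tb-t)@R,"c",((tb-t)@R).mean(0))
w=ray(c,crop([(750,240),(768,247),(725,580),(643,556)]),20)[:,:2]; print("wedge",w)
d=w[0]-w[3]; a=np.arctan2(d[1],d[0]); print("straight dir",a, "len",np.linalg.norm(d),"butt",np.linalg.norm(w[3]-w[2]))
ex=np.array([np.cos(a),np.sin(a)]); ey=np.array([-ex[1],ex[0]])
print("wc from butt", w[3]+95*ex-14.5*ey,"from nose",w[0]-95*ex-14.5*ey)
E
```

```text
[[-0.1  -0.25]
 [ 0.09  0.84]
 [-0.84 -0.04]
 [ 0.16 -0.73]]
plate [564.39 -11.96] -0.10628735711380906 
 [[-0.81 -2.35]
 [-1.71  2.19]
 [ 2.54  0.43]
 [ 1.15 -0.88]
 [-1.14 -0.12]
 [-0.04  0.73]]
plate [564.43 -11.44] -0.11369229585444553 
 [[-1.   -1.35]
 [-3.14  2.13]
 [ 3.21  1.07]
 [ 2.08 -2.46]
 [-1.39 -0.09]
 [ 0.24  0.7 ]]
mark [633.98 -19.39]
posts world [[572.21  54.93]
 [584.08 -78.87]] plate [[  0.2   66.83]
 [ 27.17 -64.76]]
tube [[520.04  26.78]
 [507.38 -42.09]
 [473.38 -35.13]
 [489.37  36.67]] plate [[-48.44  32.94]
 [-53.21 -36.92]
 [-87.78 -33.86]
 [-80.03  39.29]] c [-67.36   0.36]
wedge [[547.53 338.8 ]
 [544.78 327.89]
 [357.55 317.66]
 [364.54 364.94]]
straight dir -0.1418733620157464 len 184.8491623686084 butt 47.79294007359096
wc from butt [456.53 337.15] from nose [451.43 337.88]
```

```bash
python3 -m pendant '0 0 0 -0.138; -0.0375 -0.0469 0 0; -0.0375 -0.0469 0 0; -0.0375 -0.0469 0 0; -0.0375 -0.0469 0 0; -0.0375 -0.0469 0 0; -0.0375 -0.0469 0 0; -0.0375 -0.0469 0 0; -0.0375 -0.0469 0.01 0; -0.0375 -0.0469 0.01 0' 0.35 && python3 -m pendant '-0.0375 -0.0469 0.02 0; 0 0 0 0; 0 0 0 0'
cat >> h.py <<'E'
T=np.array([564.4,-11.6]); YAW=-0.11
Rp=np.array([[np.cos(YAW),-np.sin(YAW)],[np.sin(YAW),np.cos(YAW)]])
def toplate(p): return (np.asarray(p)[...,:2]-T)@Rp
def toworld(p): return np.asarray(p)@Rp.T+T
def st():
    s=ctrl.sense(); w,x,y,z=s["ee_rot"]; from scipy.spatial.transform import Rotation as Ro
    M=Ro.from_quat([x,y,z,w]).as_matrix()
    print("t %.2f"%s["time_s"],"eef",np.round(s["eef_pos"],1),"plate",np.round(toplate(s["eef_pos"]),1),"yaw(y) %.3f"%np.arctan2(-M[0,1],M[1,1]),"F",np.round(s["force"],1),"grip",round(s["grip_width"],3),round(s["grip_force"],1))
    return s,M
E
python3 - <<'E'
from h import *
st(); c=snap("wrist","w1"); print(c["pose"].round(2),c["vertical_fov"])
E
```

```text
time_s: 2.05
eef_pos: [418.9, 50.4, 211.3]
ee_rot: [0.001, 0.055, 0.998, 0.0]
force: [0.4, 0.8, 0.6]
grip_width: 0.35
grip_force: 0.0
time_s: 2.42
eef_pos: [449.5, 2.7, 191.6]
ee_rot: [-0.0, 0.055, 0.998, 0.0]
force: [-0.5, 0.0, -0.3]
grip_width: 0.35
grip_force: 0.0
t 2.42 eef [449.5   2.7 191.6] plate [-115.8    1.6] yaw(y) -0.110 F [-0.5  0.  -0.3] grip 0.35 0.0
[[ 1.1000e-01  9.4000e-01  3.1000e-01  3.6907e+02]
 [ 9.9000e-01 -1.1000e-01 -3.0000e-02  1.2030e+01]
 [ 0.0000e+00  3.1000e-01 -9.5000e-01  3.3339e+02]
 [ 0.0000e+00  0.0000e+00  0.0000e+00  1.0000e+00]] 67.51387174604852
```

View pics/w1.png

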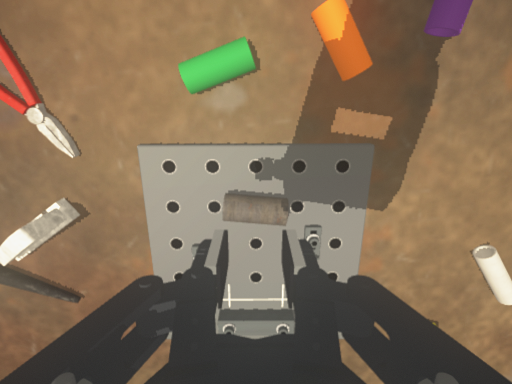

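```bash
python3 - <<'E'
from h import *
np.set_printoptions(precision=1,suppress=True)
c=load("w1")
print("near corners",toplate(ray(c,[(138,144),(374,144)],12)),"near bores(row0,1)",toplate(ray(c,[(169,166),(343,166),(173,207),(339,206)],12)))
print("line ticks",toplate(ray(c,[(229,300),(286,299)],12)))
q=toplate(ray(c,[(225,191),(224,221),(287,225),(289,197)],[35,33,33,35])); print(q,q.mean(0))
c=load("top1")
print("top bores",toplate(ray(c,crop([(81,444),(434,527),(147,189),(508,187),(491,269),(168,108)]),12)))
E
```

```text
near corners [[-141.2 -128.6]
 [-141.   136.2]] near bores(row0,1) [[-115.8  -96.3]
 [-115.7  103.9]
 [ -65.   -96.3]
 [ -66.1  103.8]]
line ticks [[ 70.8 -32.6]
 [ 69.3  44.5]]
[[-93.3 -30.4]
 [-56.2 -33. ]
 [-51.1  39.4]
 [-86.2  40.2]] [-71.7   4.1]
top bores [[-114.2  101. ]
 [-113.6  -98.7]
 [  36.6  101.1]
 [  85.9  -98.4]
 [  36.5  -98.9]
 [  86.3  101.1]]
```

```bash
sed -i 's/T=np.array.*; YAW/T=np.array([564.4,-9.2]); YAW/' h.py
python3 -m pendant '0 0 0.0429 0; 0 0 0.0429 0; 0 0 0.0429 0; 0 0 0.04 0; 0 0 0.003 0; 0 0 0 0' && python3 -m pendant '-0.006 0 0 0;-0.006 0 0 0;-0.005 0 0 0;-0.005 0 0 0;-0.005 0 0 0;-0.005 0 0 0;-0.005 0 0 0;-0.005 0 0 0;-0.005 0 0 0;-0.005 0 0 0' && python3 - <<'E'
from h import *
st(); snap("top","t2"); print([(toplate(b["at"]).round(),np.round(b["at"]),round(b["p"],2)) for b in models.boxes_of("top","tube_center")])
E
```

```text
time_s: 3.22
eef_pos: [450.4, 2.7, 21.3]
ee_rot: [0.001, 0.054, 0.999, -0.0]
force: [0.3, -1.0, 0.5]
grip_width: 0.348
grip_force: 0.0
time_s: 4.47
eef_pos: [501.7, -3.4, 19.9]
ee_rot: [0.0, 0.055, 0.998, -0.0]
force: [0.5, -0.0, -0.2]
grip_width: 0.35
grip_force: 0.0
t 4.47 eef [501.7  -3.4  19.9] plate [-62.9  -1.1] yaw(y) -0.110 F [ 0.5 -0.  -0.2] grip 0.35 0.0
[(array([-221.,  -54.]), array([339., -39.,  29.]), 0.55)]
```

```bash
python3 -m pendant '-0.005 0 0 0;-0.005 0 0 0;-0.005 0 0 0;-0.005 0 0 0;-0.005 0 0 0;-0.005 0 0 0;-0.005 0 0 0;-0.005 0 0 0;-0.005 0 0 0;-0.005 0 0 0' && python3 - <<'E'
from h import *
st(); c=snap("top","t2"); d=snap("wrist","w2")
cv2.imwrite("pics/v2.png",np.hstack([cv2.resize(c["color"][110:230,208:328,::-1],(400,400),interpolation=cv2.INTER_CUBIC),cv2.resize(d["color"][130:384,130:384,::-1],(400,400))]))
E
```

```text
time_s: 5.82
eef_pos: [551.4, -8.9, 19.8]
ee_rot: [-0.0, 0.055, 0.998, -0.0]
force: [-0.2, 0.4, 0.6]
grip_width: 0.348
grip_force: 0.0
t 5.83 eef [551.4  -8.9  19.8] plate [-12.9  -1.1] yaw(y) -0.110 F [-0.2  0.4  0.6] grip 0.348 0.0
```

View pics/v2.png

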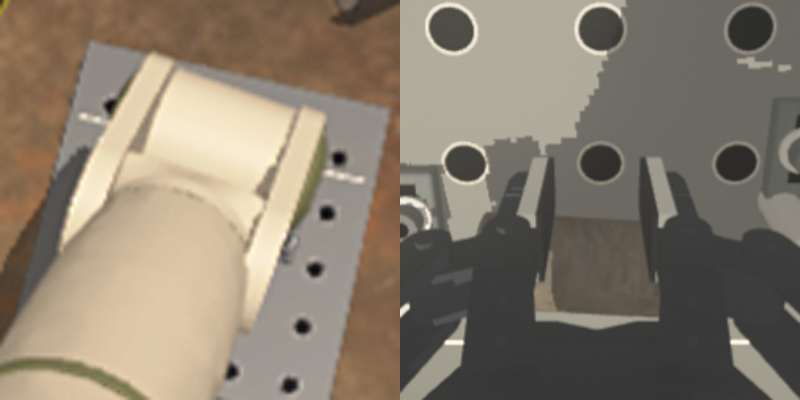

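```bash
python3 -m pendant '-0.004 0 0 0;-0.004 0 0 0;-0.004 0 0 0;-0.004 0 0 0;-0.004 0 0 0;-0.004 0 0 0;-0.004 0 0 0;-0.004 0 0 0;-0.004 0 0 0;-0.004 0 0 0' && python3 -m pendant '-0.002 0 0 0;-0.002 0 0 0;-0.002 0 0 0;-0.002 0 0 0;-0.002 0 0 0;0 0 0 0;0 0 0 0' && python3 - <<'E'
from h import *
st(); d=snap("wrist","w3")
cv2.imwrite("pics/w3b.png",cv2.resize(d["color"][130:384,100:412,::-1],(624,508)))
E
```

```text
time_s: 7.18
eef_pos: [591.1, -13.2, 19.8]
ee_rot: [0.0, 0.055, 0.998, 0.0]
force: [0.5, -0.1, -0.1]
grip_width: 0.352
grip_force: 0.0
time_s: 8.05
eef_pos: [600.8, -14.3, 19.8]
ee_rot: [-0.0, 0.055, 0.998, 0.0]
force: [0.1, 0.5, -0.3]
grip_width: 0.35
grip_force: 0.0
t 8.05 eef [600.8 -14.3  19.8] plate [36.7 -1.1] yaw(y) -0.110 F [ 0.1  0.5 -0.3] grip 0.35 0.0
```

View pics/w3b.png

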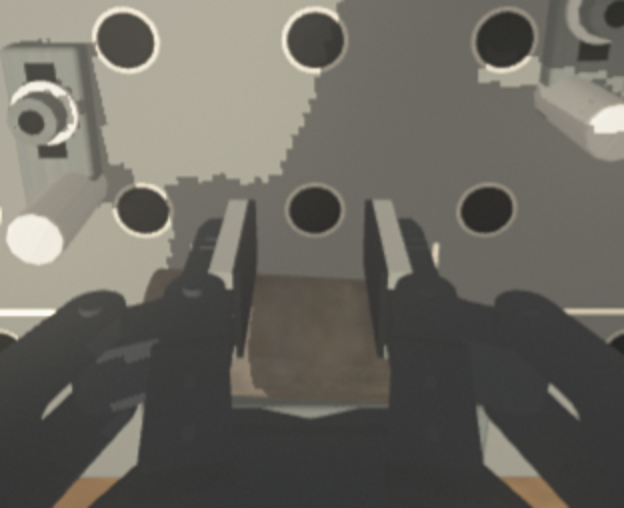

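```bash
python3 -m pendant '-0.001 0 0 0;-0.001 0 0 0;-0.001 0 0 0;-0.001 0 0 0;0 0 0 0' && python3 - <<'E'
from h import *
st(); c=load("w3")
print("tick",toplate(ray(c,[(318.5,255)],12)),"bores",toplate(ray(c,[(171,235),(257.5,235),(343.5,235)],12)))
print("tube left end",toplate(ray(c,[(173.5,270),(173.5,270)],[28,40])),"back edge",toplate(ray(c,[(257,269),(257,269)],[28,36])))
E
```

```text
time_s: 8.72
eef_pos: [604.8, -14.8, 19.8]
ee_rot: [-0.0, 0.055, 0.998, -0.0]
force: [-0.6, -0.2, 0.3]
grip_width: 0.347
grip_force: 0.1
t 8.72 eef [604.8 -14.8  19.8] plate [40.8 -1.1] yaw(y) -0.110 F [-0.6 -0.2  0.3] grip 0.347 0.1
tick [[47.91857683 37.42491696]] bores [[ 34.5928646  -49.08802308]
 [ 34.63596511   1.10001148]
 [ 34.65769767  51.01334907]]
tube left end [[ 47.26772754 -44.47682946]
 [ 39.04249017 -40.53335729]] back edge [[46.68790698  0.70449162]
 [41.23914534  0.62721441]]
```

```bash
python3 -m pendant '-0.001 0 0 0;-0.001 0 0 0;0 0 0 0' && python3 -m pendant '-0.001 0 0 0;0 0 0 0'
```

```text
time_s: 9.1
eef_pos: [606.9, -15.0, 19.8]
ee_rot: [0.0, 0.055, 0.998, -0.0]
force: [0.5, 0.2, -0.1]
grip_width: 0.354
grip_force: 0.0
time_s: 9.35
eef_pos: [607.3, -15.0, 19.7]
ee_rot: [-0.001, 0.055, 0.998, 0.0]
force: [-4.2, -0.1, 2.5]
grip_width: 0.351
grip_force: 2.2
```

```bash
python3 -m pendant '0.002 0 0 0;0.008 0 0 0;0.025 0 0 0;0.025 0 0 0;0 0 -0.06 0;0 0 -0.06 0;0 0 -0.05 0' && python3 -m pendant '0.0231 0.0474 0 0.03;0.0231 0.0474 0 0;0.0231 0.0474 0 0;0.0231 0.0474 0 0;0.0231 0.0474 0 0;0.0231 0.0474 0 0;0.0231 0.0474 0 0;0 0 0 0;0 0 0 0' 1 && python3 - <<'E'
from h import *
st(); c=snap("top","t4"); d=snap("wrist","w4")
a=cv2.resize(c["color"][110:230,208:308,::-1],(400,480),interpolation=cv2.INTER_CUBIC)
b=cv2.resize(d["color"][...,::-1],(400,300))
b=np.vstack([b,np.zeros((180,400,3),np.uint8)])
cv2.imwrite("pics/v4.png",np.hstack([a,b]))
E
```

```text
time_s: 10.22
eef_pos: [547.9, -8.4, 192.4]
ee_rot: [0.001, 0.055, 0.998, -0.0]
force: [0.3, 0.2, -0.3]
grip_width: 0.349
grip_force: 0.0
time_s: 11.35
eef_pos: [432.7, 341.7, 189.8]
ee_rot: [0.0, 0.07, 0.998, -0.0]
force: [0.5, -0.5, 0.5]
grip_width: 1.004
grip_force: 0.0
t 11.35 eef [432.7 341.7 189.8] plate [-169.5  334.3] yaw(y) -0.140 F [ 0.5 -0.5  0.5] grip 1.004 0.0
```

View pics/v4.png

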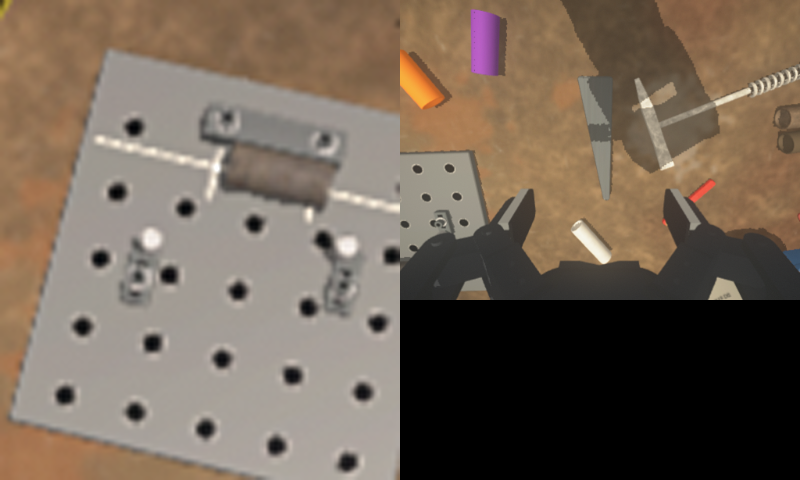

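```bash
python3 - <<'E'
from h import *
np.set_printoptions(precision=1,suppress=True,linewidth=180)
from scipy.ndimage import map_coordinates as mc
c=load("t4"); g=cv2.cvtColor(c["color"],cv2.COLOR_RGB2GRAY).astype(float)
col=c["color"].astype(float); sat=col[...,0]-col[...,2]   # tube is brownish
# sample along lines parallel to plate y at world (plate x 64..70, z on tube upper surface)
ys=np.arange(-60,61,3.)
for px,z in((62,41.8),(70,44)):
    X=np.c_[toworld(np.c_[np.full_like(ys,px),ys]),np.full_like(ys,z)]; uv=proj(c,X)
    print(px,"gray",mc(g,uv[:,::-1].T,order=1).round().astype(int)); print("   r-b",mc(sat,uv[:,::-1].T,order=1).round().astype(int))
print(ys)
print("posts plate",toplate(ray(c,[(208+(150.5)/4-.4,110+238.5/4-.4),(208+346.5/4-.4,110+245/4-.4)],44)))
print("ticks",toplate(ray(c,[(208+218/4-.4,110+165/4-.4)],12)), "bores",toplate(ray(c,crop([(147,189),(508,187)]),12)))
E
python3 - <<'E'
from h import *
c=load("w4"); g=cv2.cvtColor(c["color"],cv2.COLOR_RGB2GRAY).astype(float); g=cv2.GaussianBlur(g,(0,0),.8)
gx=np.gradient(g,axis=1)
L=[];R=[]
for v in range(104,248,3):
    f=(v-99)/(253-99); l=228+f*33; r=272.6-f*3.6
    for lst,u0 in((L,l),(R,r)):
        w=np.arange(int(u0)-4,int(u0)+6); k=w[np.argmax(abs(gx[v,w]))]; lst.append((k,v))
def lf(p):
    p=np.array(p,float); m=np.ones(len(p),bool)
    for _ in range(5):
        q=np.polyfit(p[m,1],p[m,0],1); e=p[:,0]-np.polyval(q,p[:,1]); m=abs(e)<max(.7,1.5*np.median(abs(e)))
    print("line",q,m.sum(),len(p)); return q
ql,qr=lf(L),lf(R)
gy=np.gradient(g,axis=0)
b=90+np.argmax(abs(gy[90:110,235:265]).mean(1)); n=243+np.argmax(abs(gy[243:262,258:268]).mean(1)); print("butt row",b,"nose row",n)
# right/straight edge and left edge, top z=20
for z in(20,):
    vs=[b,n]; r=ray(c,[(np.polyval(qr,v),v) for v in vs],z)[:,:2]; l=ray(c,[(np.polyval(ql,v),v) for v in vs],z)[:,:2]
    d=r[1]-r[0]; a=np.arctan2(d[1],d[0]); ex=d/np.linalg.norm(d); ey=np.array([-ex[1],ex[0]]); d2=l[1]-l[0]
    print(z,r.round(1),l.round(1),"yaw",a,"taper yaw",np.arctan2(d2[1],d2[0]),"len",np.linalg.norm(d),"wc nose",r[1]-95*ex-14.5*ey,"butt",r[0]+95*ex-14.5*ey)
E
```

```text
62 gray [214 224 220 213 179 133 108 103 103 105 108 112 114 111 107 108 108 108 110 111 110 113 114 109 104 109 112 106 108 116 164 252 231 209 224 219 212 202 209 229 224]
   r-b [28 30 29 28 26 24 25 25 25 22 21 23 23 22 24 27 25 24 24 28 29 28 29 26 24 28 28 25 20 15 12  3 16 26 28 29 27 26 28 28 29]
70 gray [153 153 154 155 140 122 118 119 120 120 124 126 125 120 119 119 121 121 121 120 125 126 121 116 114 118 116 109  99  93 146 201 178 154 152 153 152 152 152 152 152]
   r-b [15 14 14 14 16 21 24 25 26 25 26 26 25 25 25 26 25 24 25 28 30 31 29 29 29 30 29 26 18  9 16 26 19 13 14 15 14 15 14 15 14]
[-60. -57. -54. -51. -48. -45. -42. -39. -36. -33. -30. -27. -24. -21. -18. -15. -12.  -9.  -6.  -3.   0.   3.   6.   9.  12.  15.  18.  21.  24.  27.  30.  33.  36.  39.  42.
  45.  48.  51.  54.  57.  60.]
posts plate [[  0.5  65. ]
 [ 27.5 -66.5]]
ticks [[72.4 33.8]] bores [[  36.8   98.7]
 [  86.2 -100.8]]
line [  0.21051289 206.85609951] 36 48
line [-2.54230924e-02  2.73721141e+02] 37 48
butt row 96 nose row 254
20 [[359.4 369.7]
 [543.8 341.9]] [[353.  324.4]
 [542.6 333.4]] yaw -0.14968334321713925 taper yaw 0.04709003315492544 len 186.4921661249219 wc nose [447.69616433 341.6990992 ] butt [451.16477483 341.17599339]
```

```bash
python3 -m pendant '0 0 0 -0.03;-0.0299 -0.0508 0 0;-0.0299 -0.0508 0 0;-0.0299 -0.0508 0 0;-0.0299 -0.0508 0 0;-0.0299 -0.0508 0 0;-0.0299 -0.0508 0 0;-0.0299 -0.0508 0 0;-0.0299 -0.0508 0 0;0 0 0.03 0' 0 && python3 -m pendant '0 0 0.045 0;0 0 0.045 0;0 0 0.045 0;0 0 0.005 0;0 0 0 0' && python3 - <<'E'
from h import *
st()
E
```

```text
time_s: 12.7
eef_pos: [627.5, -93.0, 160.7]
ee_rot: [0.002, 0.057, 0.998, -0.001]
force: [0.6, 1.1, -0.0]
grip_width: -0.003
grip_force: 0.0
time_s: 13.32
eef_pos: [626.6, -88.7, 21.3]
ee_rot: [0.001, 0.055, 0.998, -0.0]
force: [-0.1, 0.9, 0.1]
grip_width: -0.001
grip_force: 0.0
t 13.32 eef [626.6 -88.7  21.3] plate [ 70.6 -72.1] yaw(y) -0.110 F [-0.1  0.9  0.1] grip -0.001 0.0
```

```bash
python3 -m pendant '0 0.003 0 0;0 0.003 0 0;0 0.002 0 0;0 0.0015 0 0;0 0.0015 0 0;0 0.0015 0 0;0 0.0015 0 0;0 0.0015 0 0;0 0.0015 0 0;0 0 0 0' && python3 -m pendant '0 0.0015 0 0;0 0.0015 0 0;0 0 0 0' && python3 - <<'E'
from h import *
np.set_printoptions(precision=1,suppress=True,linewidth=180)
from scipy.ndimage import map_coordinates as mc
st()
d=snap("wrist","w5"); cv2.imwrite("pics/w5b.png",cv2.resize(d["color"][130:384,100:412,::-1],(624,508)))
E
```

```text
time_s: 14.58
eef_pos: [627.8, -71.0, 19.8]
ee_rot: [-0.0, 0.055, 0.998, 0.0]
force: [0.2, -0.3, -0.3]
grip_width: -0.002
grip_force: 0.0
time_s: 14.95
eef_pos: [628.2, -68.0, 19.8]
ee_rot: [-0.0, 0.055, 0.998, 0.0]
force: [0.0, 0.8, -0.7]
grip_width: -0.005
grip_force: 0.0
t 14.95 eef [628.2 -68.   19.8] plate [ 69.8 -51.5] yaw(y) -0.110 F [ 0.   0.8 -0.7] grip -0.005 0.0
```

View pics/w5b.png

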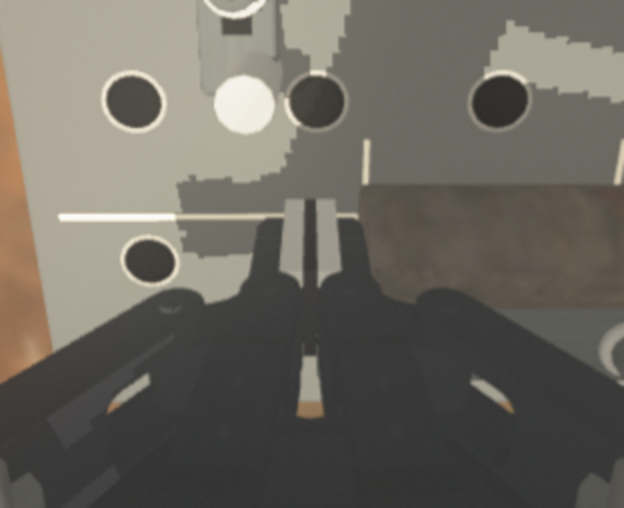

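```bash
python3 -m pendant '0 0.0015 0 0;0 0.0015 0 0;0 0.001 0 0;0 0 0 0' && python3 -m pendant '0 -0.004 0 0;0 -0.016 0 0;0 0 0 0' && python3 - <<'E'
from h import *
st(); snap("wrist","w6"); c=load("w6")
g=cv2.GaussianBlur(cv2.cvtColor(c["color"],cv2.COLOR_RGB2GRAY).astype(float),(0,0),.7)
# tick row / tube end row profiles
for v in(208,215,230,240,250,260): print(v,g[v,270:340:2].round().astype(int))
E
```

```text
time_s: 15.5
eef_pos: [628.6, -64.1, 19.8]
ee_rot: [-0.0, 0.055, 0.998, 0.0]
force: [-0.5, 0.1, 0.3]
grip_width: -0.0
grip_force: 0.0
time_s: 15.88
eef_pos: [626.3, -85.7, 19.9]
ee_rot: [0.0, 0.056, 0.998, -0.0]
force: [0.4, 1.1, 0.1]
grip_width: 0.001
grip_force: 0.0
t 15.88 eef [626.3 -85.7  19.9] plate [ 69.9 -69.3] yaw(y) -0.112 F [0.4 1.1 0.1] grip 0.001 0.0
208 [110 110 110 110 110 109 109 109 109 109 109 109 108 108 108 108 108 108
 108 108 107 130 206 149 107 108 108 108 107 107 108 107 107 107 107]
215 [109 109 109 109 109 109 109 108 109 109 109 109 108 108 108 108 108 108
 107 108 108 150 200 130 108 108 107 108 107 108 107 107 107 107 107]
230 [109 109 109 109 108 108 109 108 108 108 108 108 108 108 108 108 108 107
 108 107 115 189 169 107  91  91  91  89  89  89  89  87  86  85  85]
240 [ 74  72  71  73  96 117 121 121 121 121 121 121 121 121 121 121 121 121
 121 121 143 203 149 100  93  93  93  94  92  88  90  89  87  86  86]
250 [ 80  66  67  66  67  66  80 106 107 107 107 107 107 107 107 107 107 107
 107 107 165 196 117  95  94  94  94  96  95  89  92  94  94  93  91]
260 [107  65  65  65  64  64  65  83 106 106 106 106 107 106 106 107 106 106
 106 106 106 106 106  98  88  87  86  86  85  86  92  95  96  96  95]
```

```bash
python3 - <<'E'
from h import *
np.set_printoptions(precision=1,suppress=True)
c=load("w6")
print("tick",toplate(ray(c,[(314,208),(313.3,230),(310.5,250)],12)))
print("tube end",toplate(ray(c,[(316,240),(316,250),(316,260)],[40,43,44])))
E
```

```text
tick [[ 51.  -35.3]
 [ 64.7 -34.9]
 [ 77.8 -35.7]]
tube end [[ 55.8 -39.6]
 [ 59.4 -40. ]
 [ 64.2 -39.9]]
```

```bash
python3 - <<'E'
from h import *
c=load("w6"); th=np.linspace(0,2*np.pi,721)
for y0 in(-42,-40,-38,-36,-34):
    p=np.c_[toworld(np.c_[70+16*np.cos(th),np.full_like(th,y0)]),28+16*np.sin(th)]; uv=proj(c,p)
    print(y0,[(v,uv[abs(uv[:,1]-v)<1,0].min().round(1) if (abs(uv[:,1]-v)<1).any() else None) for v in(230,240,250,260)],uv[:,1].min().round(1))
E
```

```text
-42 [(230, np.float64(301.2)), (240, np.float64(300.4)), (250, np.float64(300.4)), (260, np.float64(300.8))] 222.4
-40 [(230, np.float64(304.7)), (240, np.float64(303.8)), (250, np.float64(303.8)), (260, np.float64(304.2))] 222.4
-38 [(230, np.float64(308.1)), (240, np.float64(307.3)), (250, np.float64(307.2)), (260, np.float64(307.7))] 222.3
-36 [(230, np.float64(311.6)), (240, np.float64(310.7)), (250, np.float64(310.6)), (260, np.float64(311.1))] 222.3
-34 [(230, np.float64(315.1)), (240, np.float64(314.1)), (250, np.float64(314.0)), (260, np.float64(314.6))] 222.3
```

```bash
python3 -m pendant '0 0 -0.06 0;0 0 -0.06 0' && python3 -m pendant '0.0311 0.0502 0 0;0.0311 0.0502 0 0;0.0311 0.0502 0 0;0.0311 0.0502 0 0;0.0311 0.0502 0 0;0.0311 0.0502 0 0;0.0311 0.0502 0 0;0.0311 0.0502 0 0;0 0 0 0.035;0 0 0 0' 1 && python3 - <<'E'
from h import *
s,M=st(); print(M.T@(np.array([423.4,340.8,1])-s["eef_pos"]))
E
```

```text
time_s: 16.18
eef_pos: [626.1, -84.0, 141.1]
ee_rot: [-0.001, 0.055, 0.998, 0.0]
force: [0.8, 1.0, 0.3]
grip_width: -0.001
grip_force: 0.0
time_s: 17.42
eef_pos: [423.2, 342.1, 139.8]
ee_rot: [0.0, 0.072, 0.997, -0.0]
force: [-0.5, -0.8, -0.3]
grip_width: 0.996
grip_force: 0.0
t 17.43 eef [423.2 342.1 139.8] plate [-178.9  333.6] yaw(y) -0.145 F [-0.5 -0.8 -0.3] grip 0.996 0.0
[ -0.36322069  -1.18354075 138.80059368]
```

```bash
python3 -m pendant '0 -0.001 0.045 0;0 0 0.045 0;0 0 0.04 0;0 0 0.008 0;0 0 0 0' && python3 -m pendant '0 0 0 0;0 0 0 0;0 0 0 0;0 0 0 0;0 0 0 0;0 0 0 0' 0 80 && python3 -m pendant '0 0 -0.005 0;0 0 -0.01 0;0 0 -0.02 0;0 0 -0.03 0;0 0 -0.04 0;0 0 0 0;0 0 0 0' && python3 - <<'E'
from h import *
s,M=st(); print(s["wrist_torque"]); d=snap("wrist","w7"); cv2.imwrite("pics/w7b.png",d["color"][...,::-1])
E
```

```text
time_s: 18.05
eef_pos: [423.8, 340.9, 2.6]
ee_rot: [0.0, 0.073, 0.997, 0.0]
force: [-0.5, -0.4, 0.6]
grip_width: 1.0
grip_force: 0.0
time_s: 18.8
eef_pos: [423.6, 342.0, 3.1]
ee_rot: [0.001, 0.072, 0.997, 0.001]
force: [-1.3, 1.7, 8.0]
grip_width: 0.402
grip_force: 77.3
time_s: 19.68
eef_pos: [422.0, 340.8, 105.3]
ee_rot: [-0.001, 0.072, 0.997, -0.001]
force: [-0.2, -0.6, -8.4]
grip_width: 0.4
grip_force: 78.7
t 19.68 eef [422.  340.8 105.3] plate [-179.9  332.3] yaw(y) -0.145 F [-0.2 -0.6 -8.4] grip 0.4 78.7
[0.05546624 0.12013538 0.00774095]
```

View pics/w7b.png

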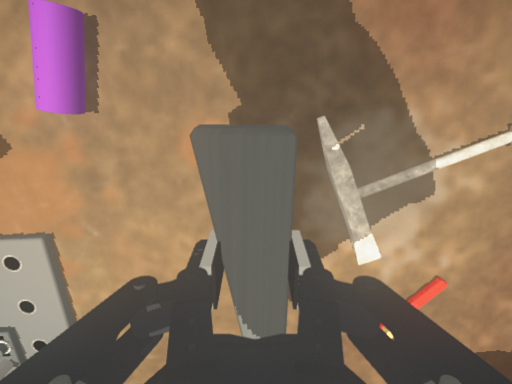

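```bash
python3 - <<'E'
from h import *
np.set_printoptions(precision=1,suppress=True)
from scipy.spatial.transform import Rotation as Ro
c=load("w7"); g=cv2.GaussianBlur(cv2.cvtColor(c["color"],cv2.COLOR_RGB2GRAY).astype(float),(0,0),.7)
print(g[116:136,210:280].mean(1).round().astype(int))
gx=abs(np.gradient(g,axis=1)); 
R=[(282+np.argmax(gx[v,282:304]),v) for v in range(150,228,4)]
L=[(188+np.argmax(gx[v,188:225]),v) for v in range(145,235,5)]
print([r[0] for r in R],[l[0] for l in L])
s=ctrl.sense(); w,x,y,z=s["ee_rot"]; M=Ro.from_quat([x,y,z,w]).as_matrix()
t=lambda uv,z:(ray(c,uv,z)-np.array(s["eef_pos"]))@M
print("right(+y) edge in tool",t([R[0],R[-1]],122)," left",t([L[0],L[-1]],122)," butt",t([(240,126),(240,128),(240,124)],122))
E
```

```text
[102 102 103 104 104 105 106 104  99  93  92  92  94  95  96  96  97  97
  98  99]
[np.int64(295), np.int64(294), np.int64(294), np.int64(294), np.int64(296), np.int64(293), np.int64(293), np.int64(293), np.int64(292), np.int64(292), np.int64(292), np.int64(292), np.int64(292), np.int64(303), np.int64(291), np.int64(291), np.int64(291), np.int64(291), np.int64(290), np.int64(290)] [np.int64(192), np.int64(193), np.int64(194), np.int64(196), np.int64(197), np.int64(198), np.int64(199), np.int64(201), np.int64(202), np.int64(203), np.int64(205), np.int64(206), np.int64(207), np.int64(209), np.int64(210), np.int64(211), np.int64(212), np.int64(214)]
right(+y) edge in tool [[ 56.6  18.4 -16.9]
 [ 19.8  17.6 -17.1]]  left [[ 58.8 -26.8 -16.8]
 [ 17.7 -19.  -17. ]]  butt [[ 67.   -5.7 -16.9]
 [ 66.2  -5.7 -16.9]
 [ 67.9  -5.6 -16.9]]
```

```bash
python3 -m pendant '0 0 0 0.15;0 0 0 0.175;0 0 0 0.175;0 0 0 0.175;0 0 0 0.175;0 0 0 0.175;0 0 0 0.175;0 0 0 0.175;0 0 0 0.141;0 0 0 0' && python3 -m pendant '-0.02 0.0174 0 0;-0.0394 0.0344 0 0;-0.0394 0.0344 0 0;-0.0394 0.0344 0 0;-0.0394 0.0344 0 0;-0.0394 0.0344 0 0;-0.02 0.0174 0 0;0 0 0 0;0 0 0 0' && python3 - <<'E'
from h import *
s,M=st(); t=toworld([31,100]); print((M.T@(np.array([t[0],t[1],15.6])-s["eef_pos"])).round(1),s["joints"])
E
```

```text
time_s: 20.98
eef_pos: [422.4, 341.0, 105.4]
ee_rot: [-0.0, 0.738, 0.675, -0.001]
force: [0.8, -0.3, -9.0]
grip_width: 0.4
grip_force: 78.8
time_s: 22.1
eef_pos: [606.9, 87.2, 105.9]
ee_rot: [-0.001, 0.738, 0.675, -0.001]
force: [0.5, -0.6, -7.8]
grip_width: 0.397
grip_force: 79.3
t 22.10 eef [606.9  87.2 105.9] plate [ 31.7 100.5] yaw(y) -1.659 F [ 0.5 -0.6 -7.8] grip 0.397 79.3
[-0.5 -0.5 90.3] [-4.82497972e-02  6.20444019e-01  1.36893967e+00  2.78206201e-04
  1.15426992e+00  3.96869777e-02]
```

```bash
python3 -m pendant '0 0 0.03 0;0 0 0.03 0;0 0 0.02 0;0 0 0.004 0;0 0 0.002 0;0 0 0 0' && python3 -m pendant '0 0 0.001 0;0 0 0.001 0;0 0 0 0' && python3 -c "
from h import *
st()"
```

```text
time_s: 22.85
eef_pos: [608.0, 86.9, 21.7]
ee_rot: [0.0, 0.738, 0.675, 0.0]
force: [-0.3, 0.1, -8.5]
grip_width: 0.398
grip_force: 79.4
time_s: 23.22
eef_pos: [607.6, 86.7, 18.9]
ee_rot: [-0.0, 0.738, 0.675, -0.0]
force: [0.6, -0.6, -8.4]
grip_width: 0.4
grip_force: 79.4
t 23.23 eef [607.6  86.7  18.9] plate [ 32.4 100.1] yaw(y) -1.661 F [ 0.6 -0.6 -8.4] grip 0.4 79.4
```

```bash
python3 -m pendant '0 0 0.001 0;0 0 0.001 0;0 0 0 0' && python3 -m pendant '0 0 0.001 0;0 0 0 0'
```

```text
time_s: 23.6
eef_pos: [607.6, 86.7, 16.7]
ee_rot: [-0.0, 0.738, 0.675, -0.0]
force: [-0.2, -0.2, -8.1]
grip_width: 0.396
grip_force: 79.4
time_s: 23.85
eef_pos: [607.6, 86.7, 15.8]
ee_rot: [0.0, 0.738, 0.675, -0.0]
force: [-0.3, -0.3, -7.8]
grip_width: 0.394
grip_force: 79.5
```

```bash
python3 -m pendant '0 0 0.001 0;0 0 0 0' && python3 -m pendant '0 0 0.0007 0;0 0 0 0'
```

```text
time_s: 24.1
eef_pos: [607.8, 86.7, 15.2]
ee_rot: [0.0, 0.738, 0.675, 0.0]
force: [-0.9, 0.2, -4.4]
grip_width: 0.401
grip_force: 79.6
time_s: 24.35
eef_pos: [607.8, 86.7, 15.1]
ee_rot: [0.0, 0.738, 0.675, 0.0]
force: [-4.9, 0.6, 5.9]
grip_width: 0.396
grip_force: 80.3
```

```bash
python3 -m pendant '0 0 -0.0006 0;0 0 0 0;0 0 0 0;0 0 0 0;0 0 0 0' 0.7 20 && python3 -m pendant '0 0 -0.01 0;0 0 -0.03 0;0 0 -0.03 0;0.04 0 0 0;0.055 0 0 0;0 0 0 0' - 20 && python3 -m pendant '0 0 0 0;0 0 0 0;0 0 0 0' 0 && python3 - <<'E'
from h import *
np.set_printoptions(precision=1,suppress=True)
s,M=st(); t=toworld([31,196]); print((M.T@(np.array([t[0],t[1],16.5])-s["eef_pos"])).round(1))
c=snap("top","t8"); d=snap("wrist","w8")
a=cv2.resize(c["color"][110:230,178:308,::-1],(433,400),interpolation=cv2.INTER_CUBIC)
b=cv2.resize(d["color"][...,::-1],(360,270)); b=np.vstack([b,np.zeros((130,360,3),np.uint8)])
cv2.imwrite("pics/v8.png",np.hstack([a,b]))
E
```

```text
time_s: 24.98
eef_pos: [607.7, 86.7, 14.7]
ee_rot: [0.0, 0.738, 0.675, 0.0]
force: [-0.1, 0.1, -0.3]
grip_width: 0.704
grip_force: 0.0
time_s: 25.72
eef_pos: [615.9, 184.6, 85.4]
ee_rot: [0.0, 0.737, 0.676, 0.001]
force: [-0.9, -0.9, -0.8]
grip_width: 0.703
grip_force: 0.0
time_s: 26.1
eef_pos: [616.3, 180.4, 84.9]
ee_rot: [0.0, 0.739, 0.674, -0.0]
force: [-0.5, 0.8, -0.9]
grip_width: 0.064
grip_force: 0.0
t 26.10 eef [616.3 180.4  84.9] plate [ 30.8 194.1] yaw(y) -1.662 F [-0.5  0.8 -0.9] grip 0.064 0.0
[ 1.9  0.2 68.4]
```

View pics/v8.png

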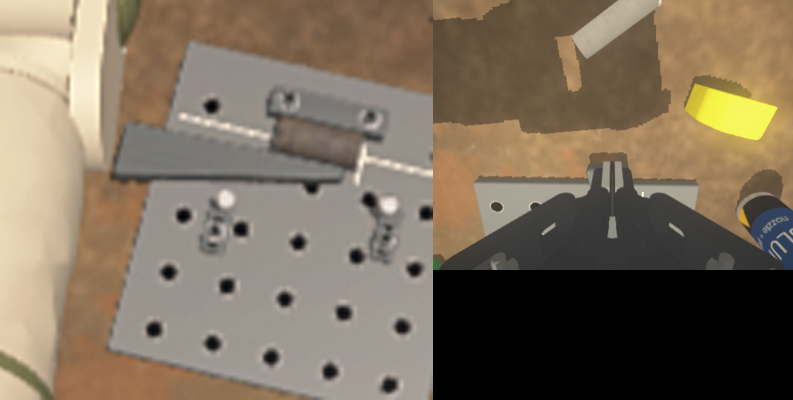

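```bash
python3 - <<'E'
from h import *
np.set_printoptions(precision=1,suppress=True)
c=load("t8"); f=lambda p:[(178+(x+.5)/3.333-.5,110+(y+.5)/3.333-.5) for x,y in p]
print("butt",toplate(ray(c,f([(124,125),(114,175)]),32)),"nose end",toplate(ray(c,f([(345,178)]),32)),"tube ends",toplate(ray(c,f([(362,150)]),36)))
E
```

```text
butt [[ 45.8 164.2]
 [  1.6 161.2]] nose end [[ 44.2 -26.9]] tube ends [[ 70.  -35.4]]
```

```bash
python3 -m pendant '0.002 0 0.04 0;0 0 0.024 0;0 0 0.004 0;-0.005 0 0 0;-0.005 0 0 0;-0.004 0 0 0;-0.004 0 0 0;-0.004 0 0 0;-0.004 0 0 0;0 0 0 0' && python3 -m pendant '-0.004 0 0 0;-0.004 0 0 0;-0.004 0 0 0;-0.004 0 0 0' && python3 -m pendant '-0.004 0 0 0;-0.004 0 0 0;-0.004 0 0 0;-0.004 0 0 0' && python3 -c "
from h import *
st()"
```

```text
time_s: 27.45
eef_pos: [614.1, 157.3, 16.9]
ee_rot: [0.0, 0.738, 0.675, 0.0]
force: [0.6, 2.0, 1.1]
grip_width: -0.005
grip_force: 0.8
time_s: 27.95
eef_pos: [612.6, 141.3, 16.9]
ee_rot: [0.0, 0.738, 0.675, 0.0]
force: [0.4, 4.9, 3.5]
grip_width: -0.0
grip_force: 2.5
time_s: 28.45
eef_pos: [611.2, 125.3, 16.9]
ee_rot: [0.0, 0.738, 0.675, 0.0]
force: [-0.0, 4.4, 2.6]
grip_width: 0.003
grip_force: 2.5
t 28.45 eef [611.2 125.3  16.9] plate [ 31.7 138.8] yaw(y) -1.661 F [-0.   4.4  2.6] grip 0.003 2.5
```

```bash
python3 -m pendant '-0.003 0 0 0;-0.003 0 0 0;-0.003 0 0 0;-0.003 0 0 0' | grep -A0 force; python3 -m pendant '-0.003 0 0 0;-0.003 0 0 0;-0.003 0 0 0' | grep force;  python3 -m pendant '-0.002 0 0 0;-0.002 0 0 0;-0.002 0 0 0;0 0 0 0' | grep force; python3 -c "
from h import *
st()"
```

```text
force: [0.9, 5.4, 3.0]
--
grip_force: 2.6
force: [1.8, 5.1, 2.7]
grip_force: 2.6
force: [0.6, 2.6, 1.3]
grip_force: 1.6
t 29.82 eef [608.7  98.3  16.7] plate [ 32.2 111.7] yaw(y) -1.661 F [0.6 2.6 1.3] grip -0.002 1.6
```

```bash
python3 -m pendant '-0.002 0 0 0;-0.002 0 0 0;-0.002 0 0 0' | grep ^force; python3 -m pendant '-0.001 0 0 0;-0.001 0 0 0;-0.001 0 0 0;-0.001 0 0 0;0 0 0 0' | grep ^force; python3 -c "
from h import *
st()"
```

```text
force: [-0.4, 4.9, 2.4]
force: [0.2, 2.5, 2.2]
t 30.82 eef [607.8  88.6  16.7] plate [ 32.4 101.9] yaw(y) -1.661 F [0.2 2.5 2.2] grip 0.002 1.9
```

```bash
python3 -m pendant '-0.001 0 0 0;-0.001 0 0 0' | grep ^force;python3 -c "
from h import *
st()"
```

```text
force: [0.4, 5.0, 2.4]
t 31.07 eef [607.6  86.7  16.8] plate [ 32.4 100.1] yaw(y) -1.661 F [0.4 5.  2.4] grip -0.001 2.4
```

```bash
cat > ok.py <<'E'
from h import *
s,_=st(); raise SystemExit(int(np.hypot(*s["force"][:2])>8.0))
E
python3 -m pendant '-0.001 0 0 0;-0.001 0 0 0' >/dev/null && python3 ok.py && python3 -m pendant '-0.001 0 0 0;-0.001 0 0 0' >/dev/null && python3 ok.py && python3 -m pendant '-0.001 0 0 0;-0.001 0 0 0' >/dev/null && python3 ok.py && python3 -m pendant '-0.001 0 0 0;-0.001 0 0 0' >/dev/null && python3 ok.py && python3 -m pendant '-0.001 0 0 0;-0.001 0 0 0' >/dev/null && python3 ok.py && python3 -m pendant '-0.001 0 0 0;-0.001 0 0 0' >/dev/null && python3 ok.py && python3 -m pendant '-0.001 0 0 0;-0.001 0 0 0' >/dev/null && python3 ok.py
```

```text
t 31.32 eef [607.4  84.6  16.7] plate [32.5 98. ] yaw(y) -1.661 F [0.2 4.8 1.1] grip 0.001 2.4
t 31.57 eef [607.5  82.7  16.7] plate [32.7 96. ] yaw(y) -1.661 F [2.1 5.5 1.6] grip 0.001 2.6
t 31.82 eef [607.5  80.6  16.7] plate [33. 94.] yaw(y) -1.661 F [2.4 4.  0.4] grip -0.0 2.4
t 32.08 eef [607.3  78.6  16.7] plate [33. 92.] yaw(y) -1.661 F [ 2.2  4.8 -1. ] grip -0.001 2.5
t 32.33 eef [607.3  76.8  16.8] plate [33.2 90.2] yaw(y) -1.661 F [4.7 5.9 0.3] grip -0.002 3.0
t 32.58 eef [607.2  74.8  16.7] plate [33.3 88.2] yaw(y) -1.661 F [ 4.5  5.1 -0.4] grip -0.0 3.2
t 32.83 eef [606.9  72.8  16.7] plate [33.3 86.2] yaw(y) -1.661 F [ 3.7  4.8 -0.9] grip -0.002 2.9
```

```bash
sed -i 's/np.hypot(\*s\["force"\]\[:2\])>8.0/s["force"][1]>8.0/' ok.py
python3 -m pendant '-0.001 0.0005 0 0;-0.001 0.0002 0 0' >/dev/null && python3 ok.py && python3 -m pendant '-0.001 0.0002 0 0;-0.001 0.0002 0 0' >/dev/null && python3 ok.py && python3 -m pendant '-0.001 0.0002 0 0;-0.001 0.0002 0 0' >/dev/null && python3 ok.py && python3 -m pendant '-0.001 0.0002 0 0;-0.001 0.0002 0 0' >/dev/null && python3 ok.py && python3 -m pendant '-0.001 0.0002 0 0;-0.001 0.0002 0 0' >/dev/null && python3 ok.py
```

```text
t 33.08 eef [607.2  70.7  16.7] plate [33.8 84.2] yaw(y) -1.661 F [2.6 5.7 0.8] grip 0.001 2.9
t 33.33 eef [607.4  68.7  16.7] plate [34.2 82.2] yaw(y) -1.661 F [ 2.2  4.4 -0.3] grip -0.002 2.8
t 33.58 eef [607.3  67.1  16.7] plate [34.3 80.5] yaw(y) -1.661 F [0.8 8.5 1.7] grip -0.002 4.5
```

```bash
python3 -m pendant '-0.0005 0 0 0;0 0 0 0' | grep ^force; python3 -m pendant '-0.0003 0 0 0;0 0 0 0' | grep ^force; python3 ok.py
```

```text
force: [0.6, 8.8, 2.0]
force: [1.8, 9.4, 2.2]
t 34.08 eef [607.2  66.7  16.7] plate [34.3 80.1] yaw(y) -1.661 F [1.8 9.4 2.2] grip -0.0 4.7
```

```bash
python3 -m pendant '-0.0005 0 0 0;0 0 0 0' | grep ^force; python3 -m pendant '-0.0003 0 0 0;0 0 0 0' | grep ^force; python3 ok.py
```

```text
force: [0.9, 9.9, 1.3]
force: [1.7, 10.4, 1.6]
t 34.58 eef [607.1  66.2  16.7] plate [34.2 79.6] yaw(y) -1.661 F [ 1.7 10.4  1.6] grip 0.001 5.4
```

```bash
python3 -m pendant '-0.0006 0 0 0;0 0 0 0' | grep ^force; python3 -m pendant '-0.0006 0 0 0;0 0 0 0' | grep ^force; python3 ok.py
```

```text
force: [0.5, 12.4, 2.5]
force: [0.3, 12.6, 2.3]
t 35.08 eef [606.8  65.3  16.7] plate [34.  78.7] yaw(y) -1.661 F [ 0.3 12.6  2.3] grip 0.004 6.2
```

```bash
python3 -m pendant '-0.0005 0 0 0;0 0 0 0' | grep ^force; python3 ok.py; python3 -m pendant '0.003 0 0 0;0.02 0 0 0;0.04 0 -0.03 0;0.04 0 -0.06 0;0.06 0 -0.05 0;0 0 0 0;0 0 0 0' && python3 - <<'E'
from h import *
np.set_printoptions(precision=1,suppress=True,linewidth=200)
from scipy.ndimage import map_coordinates as mc
c=snap("top","t9"); g=cv2.cvtColor(c["color"],cv2.COLOR_RGB2GRAY).astype(float)
def prof(xs,ys,z):
    X=np.c_[toworld(np.c_[np.broadcast_to(xs,np.broadcast(xs,ys).shape),np.broadcast_to(ys,np.broadcast(xs,ys).shape)]),np.full(np.broadcast(xs,ys).size,float(z))]
    return mc(g,proj(c,X)[:,::-1].T,order=1).round().astype(int)
ys=np.arange(-60,61,3.); print(ys.astype(int)); print("tube top x=68",prof(68.,ys,44))
xs=np.arange(10,100,3.); print(xs.astype(int))
for y in(-30,0,30): print("across y",y,prof(xs,float(y),36))
yw=np.arange(-135,-70,3.); print(yw.astype(int)); print("nose x=49",prof(49.,yw,32))
yb=np.arange(50,110,3.); print(yb.astype(int)); print("butt x=40",prof(40.,yb,32)); print("butt x=20",prof(20.,yb,32))
for y in(-100,-50,50,65): print("across wedge y",y,prof(np.arange(-5,100,3.),float(y),32))
E
```

```text
force: [-0.3, 13.4, 2.7]
t 35.33 eef [606.7  65.   16.7] plate [33.9 78.4] yaw(y) -1.661 F [-0.3 13.4  2.7] grip -0.001 6.7
time_s: 36.2
eef_pos: [619.5, 208.4, 137.5]
ee_rot: [-0.0, 0.738, 0.675, -0.001]
force: [-0.6, -0.2, 0.0]
grip_width: 0.0
grip_force: 0.0
[-60 -57 -54 -51 -48 -45 -42 -39 -36 -33 -30 -27 -24 -21 -18 -15 -12  -9  -6  -3   0   3   6   9  12  15  18  21  24  27  30  33  36  39  42  45  48  51  54  57  60]
tube top x=68 [144 145 142 144 145 143 144 183 206 145 113 110 109 112 119 121 120 115 111 108 112 111 113 115 117 118 115 110 108 110 106  98  85  83 127 144 143 143 143 142 141]
[10 13 16 19 22 25 28 31 34 37 40 43 46 49 52 55 58 61 64 67 70 73 76 79 82 85 88 91 94 97]
across y -30 [148 148 149 136  90  81 112 124 123 123 124 123 123 126 115  84  84  91  97 106 112 110 104 104  99 100 118 132 134 131]
across y 0 [150 129  77  90 123 121 121 119 121 121 122 121 122 121 102  75  86  98 103 106 111 116 113 106  97  91 109 125 125 123]
across y 30 [ 87  92 116 120 119 119 120 120 120 121 120 120 121 119 101  81  83  97 106 107 107 110 114 111  96  93 120 145 145 128
[... 422 characters left out ...]
 119 145 146 145 145 144 145 147 146 147 147 145 145 145]
across wedge y -100 [153 152 152 152 152 151 151 151 156 149  91  27  17  30  49  83 122 131 126 123 126 140 163 193 184 142  88  35  15  24  79 133 147 146 146]
across wedge y -50 [151 150 150 150 150 149 149 150 151 137  88  61  90 120 126 124 123 124 123 119 123 140 160 190 176 149 145 147 139 119 106 118 131 127 126]
across wedge y 50 [148 148 143 120  82  87 115 122 120 118 118 119 120 120 120 121 120 120 121 122 130 142 162 190 171 147 143 146 140 116  99  93  89  87  95]
across wedge y 65 [146 205 229 230 226 179 106  92  95  94  94  99  94  94  93  90  87  88 101 125 140 144 157 190 174 144 143 144 144 144 144 143 143 142 143]
```

```bash
python3 -c "
from rig import ctrl
print(ctrl.finish_job())"
```

```text
the job is handed in; nothing more can be done
None
```

The job is handed in, with no verdict reported back. The tube lies on the scribed line against the stop, about 4 mm off the middle between the ticks. The wedge was pushed in behind it to 13.4 N and released, and the arm is clear at about 36 s. The contact force between wedge and tube can't be measured directly, so that it holds by itself is inferred from the push force and the final picture.

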